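# Start the curing timer of the tallest cast

## Task

Three plaster casts are curing on the green cutting mat, each with its own timer standing in front of it, on the robot's side. Start the timer of the tallest cast: with the fingertips, gently press the raised round pad of its rocker bar all the way down, then withdraw. Do not pick anything up, do not touch the casts or the other two timers, and leave everything standing where it is.

Things in the scene. Friction and masses are not known exactly. Their poses are not given: they have to be found in the camera images.
- timer_left: the timer on the robot's left (+y): a loose wooden case on rubber feet, 70 mm deep (its x), 110 mm wide (its y), 52 mm tall, 0.6 kg, with two dials on the side facing the robot and a steel rocker bar across its top. All three timers are alike. Origin: centre of its underside; z up
- round_left (a point): centre of the top face of the round black pad (30 mm across, 8 mm thick) on the rocker bar of that timer, at its -y end; it moves with the rocker, from about 81 mm (raised) to 69 mm (down) above the timer's underside
- square_left (a point): centre of the top face of the square black pad (26 mm) on the same bar, at its +y end, 76 mm from the round one
- rocker_left (a joint): tilt of that rocker bar: 0 = square end down, round end raised; 0.3 rad = round end fully down. It moves when a pad is pressed with about 2 to 3 N, stays where it is left, and meets a firm stop at either end (meet it slowly: a knock or press above 45 N is too rough)
- timer_middle: the timer in the middle: a loose wooden case on rubber feet, 70 mm deep (its x), 110 mm wide (its y), 52 mm tall, 0.6 kg, with two dials on the side facing the robot and a steel rocker bar across its top. All three timers are alike. Origin: centre of its underside; z up
- round_middle (a point): centre of the top face of the round black pad (30 mm across, 8 mm thick) on the rocker bar of that timer, at its -y end; it moves with the rocker, from about 81 mm (raised) to 69 mm (down) above the timer's underside
- square_middle (a point): centre of the top face of the square black pad (26 mm) on the same bar, at its +y end, 76 mm from the round one
- rocker_middle (a joint): tilt of that rocker bar: 0 = square end down, round end raised; 0.3 rad = round end fully down. It moves when a pad is pressed with about 2 to 3 N, stays where it is left, and meets a firm stop at either end (meet it slowly: a knock or press above 45 N is too rough)
- timer_right: the timer on the robot's right (-y): a loose wooden case on rubber feet, 70 mm deep (its x), 110 mm wide (its y), 52 mm tall, 0.6 kg, with two dials on the side facing the robot and a steel rocker bar across its top. All three timers are alike. Origin: centre of its underside; z up
- round_right (a point): centre of the top face of the round black pad (30 mm across, 8 mm thick) on the rocker bar of that timer, at its -y end; it moves with the rocker, from about 81 mm (raised) to 69 mm (down) above the timer's underside
- square_right (a point): centre of the top face of the square black pad (26 mm) on the same bar, at its +y end, 76 mm from the round one
- rocker_right (a joint): tilt of that rocker bar: 0 = square end down, round end raised; 0.3 rad = round end fully down. It moves when a pad is pressed with about 2 to 3 N, stays where it is left, and meets a firm stop at either end (meet it slowly: a knock or press above 45 N is too rough)
- cast_tall: the tallest plaster cast: a column 175 mm tall with a foot 80 mm and a head 68 mm across; loose. Stands beyond one of the timers as the robot sees it (left, middle or right: within 65 mm of that timer in y; the places are swapped from start to start). Origin: centre of its underside
- cast_head: plaster cast of a small head on a round foot, 110 mm tall, 74 mm across; loose. Stands beyond one of the timers as the robot sees it (left, middle or right: within 65 mm of that timer in y; the places are swapped from start to start). Origin: centre of its underside
- cast_dome: plaster cast of a low dome, 56 mm tall, 80 mm across; loose. Stands beyond one of the timers as the robot sees it (left, middle or right: within 65 mm of that timer in y; the places are swapped from start to start). Origin: centre of its underside
- glue: bystander: white glue bottle, 48 mm across, 130 mm tall
- jar: bystander: glass jar with steel cap, 52 mm across, 70 mm tall
- tape: bystander: roll of paper tape lying flat, 60 mm across, 20 mm tall
- spatula: bystander: spatula lying on the mat, along its own x
- cup: bystander: white cup, 72 mm across, 90 mm tall
- block: bystander: cork sanding block 50 x 70 x 28 mm
- brush: bystander: brush lying on the mat, along its own x
There are look-alikes about, which are no part of the job. What is shaped like the timer_right but blue is not meant. What is shaped like the timer_left but red is not meant.

How it is judged:
On the way:
1. the round pad of the correct timer goes down under the fingertips (((world y of cast_tall above 0.13 m and value of joint rocker_left above 0.26 rad and contact force between the fingers and timer_left above 0.3 N) or (world y of cast_tall between -0.13 and 0.13 m and value of joint rocker_middle above 0.26 rad and contact force between the fingers and timer_middle above 0.3 N) or (world y of cast_tall below -0.13 m and value of joint rocker_right above 0.26 rad and contact force between the fingers and timer_right above 0.3 N))), for 0.05 s.
At the end, for the whole second after the job is handed in: The rocker of the timer in front of the tallest cast has its round end down (joint above 0.26 of 0.3 rad) and stays so; the other two rockers are still round end up (below 0.06 rad); timers and small things within 15 mm and casts within 8 mm of where they stood, timers at rest (((world y of cast_tall above 0.13 m and value of joint rocker_left above 0.26 rad and value of joint each of rocker_middle, rocker_right below 0.06 rad) or (world y of cast_tall between -0.13 and 0.13 m and value of joint rocker_middle above 0.26 rad and value of joint each of rocker_left, rocker_right below 0.06 rad) or (world y of cast_tall below -0.13 m and value of joint rocker_right above 0.26 rad and value of joint each of rocker_left, rocker_middle below 0.06 rad)) and distance of each of timer_left, timer_middle, timer_right, glue, jar, tape, spatula, cup, block, brush from where it was at the start of the episode below 0.015 m and distance of each of cast_tall, cast_head, cast_dome from where it was at the start of the episode below 0.008 m and linear speed of each of timer_left, timer_middle, timer_right below 0.02 m/s); the robot touches nothing.
It fails at once if a timer other than the tallest cast's is touched ((not (world y of cast_tall above 0.13 m) and contact force between any of the fingers, the arm and timer_left above 0.5 N) or (not (world y of cast_tall between -0.13 and 0.13 m) and contact force between any of the fingers, the arm and timer_middle above 0.5 N) or (not (world y of cast_tall below -0.13 m) and contact force between any of the fingers, the arm and timer_right above 0.5 N)).
It fails at once if a plaster cast is touched, or shifted by more than 8 mm (contact force between any of the fingers, the arm and cast_tall above 0.5 N or contact force between any of the fingers, the arm and cast_head above 0.5 N or contact force between any of the fingers, the arm and cast_dome above 0.5 N or distance of any of cast_tall, cast_head, cast_dome from where it was at the start of the episode above 0.008 m).
It fails at once if a timer is pressed harder than 45 N (contact force between the fingers and timer_left above 45 N or contact force between the fingers and timer_middle above 45 N or contact force between the fingers and timer_right above 45 N).
It fails at once if a timer is shoved more than 15 mm, tipped or lifted (distance of any of timer_left, timer_middle, timer_right from where it was at the start of the episode above 0.015 m or angle between any of timer_left, timer_middle, timer_right's own z axis and vertical above 0.15 rad or height (world z) of any of timer_left, timer_middle, timer_right above 0.009 m).
It fails at once if another thing on the table is shifted by more than 15 mm (distance of any of glue, jar, tape, spatula, cup, block, brush from where it was at the start of the episode above 0.015 m).
It also fails if it takes over 32 s, if anything falls off the work surface, if the arm or the gripper's body presses on something with over 40 N, if the wrist force passes 120 N, or if a joint passes its speed limit or range.

## Robot

A 7-joint arm with a two-finger parallel gripper is mounted at the origin on the work surface. World frame = base frame: x ahead of the robot, y to its left, z up, the work surface at z = 0. Lengths are in m, angles in rad, forces in N, time in s.
With the tool pointing down it reaches from about 0.375 to 0.925 m from the base axis. Payload 3.1 kg.
Tool frame: the origin (TCP) lies between the finger pads; the fingertips stand 19 mm ahead of it and the grasp point (between the pads) is the TCP; z points along the fingers, y is the direction in which the jaws open and shut (so a half turn about z gives the same grasp; the last joint's range is limited). The gripper opens to 85 mm and grips with 20 to 120 N. Pads are 22 mm wide; open, the fingers measure 114 mm over their backs; the gripper's body (76 mm by 85 mm) begins 54 mm behind the grasp point. The pads swing forward as they close: fully open they stand 13 mm farther back than shut.
Start: joints at [1.248, 0.383, 0.044, 1.598, -0.018, 1.161, -0.05], TCP at [0.145, -0.634, 0.222] pointing down, gripper open.
Joint ranges: [-2.61, 2.61], [-0.41, 2.15], [-1.48, 1.57], [0, 2.5], [-1.57, 4.71], [0.05, 1.97], [-2.85, 2.85]. Speed limits (rad/s): [2.79, 2.79, 3.14, 3.14, 3.14, 3.14, 3.14].

## Interface

Orientations are given as a unit quaternion [x, y, z, w].
In Python, from bench import move_ptp, movel, move_j, move_gripper, pause, inverse_kinematics, read_camera, camera_params, MotionError, sign_off, look_for, tip_of, read_time_s, read_qpos, read_joint_vel, read_effort, read_eef_pos, read_tcp_rot, read_ft_force, read_ft_torque, read_finger_gap gives the robot as it stands. Calls block until the motion is done:
- move_ptp(position, orientation): joint-space move of the TCP to a pose.
- movel(position, orientation=None, speed=0.15): straight line of the TCP; orientation=None keeps the orientation; speed is the mean speed in m/s.
- move_j(angles): joint-space move.
- move_gripper(opening, effort=None): finger opening in m; effort is the grip in N (None keeps the last); returns when the fingers have stopped.
- pause(seconds).
- inverse_kinematics(position, orientation): joint angles nearest the present ones, or None.
- read_camera(name): name is "scene" or "top" or "wrist"; returns the picture (384x512x3 uint8, red, green, blue); there is no depth.
- camera_params(name): a dict with "K" (3x3 intrinsics, pixels), "camera_from_world" (4x4, takes a point from world to camera coordinates). Camera axes: x right, y down, z forward; pixel columns grow to the right and rows downward; lengths in m; the calibration is good to about 2 mm. The wrist camera is an equidistant fisheye: a pixel r from the principal point sees the ray r / f radians off the axis. A picture is of the moment at which its call begins: read the wrist's pose just before it. camera_params takes no time and is no camera call; for the wrist camera it gives the pose at the moment of the call.
A pose or a line that the arm cannot do raises MotionError and nothing moves.
- sign_off(): hands the job in, once; it reports no verdict.
Trained networks look in the newest picture that a camera, given by its name, has taken for a name from the list of things; names that differ only in an ending like _2 or _b are one class to them, and where a whole thing is asked for, a point or a joint stands for the part that bears it (a point fixed in the world has none). Each returns a list of dicts, best first, with "confidence" (0 to 1); they miss things now and then, are a little off and sometimes report something else, mostly with a low value. They report only what shows in the picture. A call takes as long as a camera call. They do not tell look-alikes from the thing itself.
- look_for(camera, name): "at" ([column, row] in pixels, amid what is visible of it).
- tip_of(camera, name): "at" ([column, row] in pixels: a listed point, or the origin of a listed thing).
Readings, each from a call of its own:
- read_time_s(): time.
- read_qpos(): joint angles.
- read_joint_vel(): joint speeds.
- read_effort(): joint torques, N m.
- read_eef_pos(): TCP position.
- read_tcp_rot(): TCP orientation.
- read_ft_force(): force on the tool from outside, world axes, zero at the start.
- read_ft_torque(): the same for the moment, N m.
- read_finger_gap(): finger opening in m.
Only numpy, scipy, OpenCV 4.12 (cv2) and the standard library are available. Lean on these libraries where they do the work, as an engineer would, in place of code of your own. Each camera call takes 0.05 s, during which the arm holds its last target. There are 200 camera calls.

## Working session

There is one attempt and no reset: what is moved stays moved. The work goes in short steps, each a Python script; the robot and the scene stay as the last script left them, time stands still between calls to the robot, and variables do not carry over. Pictures are saved under pics/ and viewed, about 8 in all and at most 12, crops included, and the job is handed in when it is done.

```bash
mkdir -p pics; cat > h.py <<'E'
import numpy as np, cv2
from bench import *
def cam(n):
    p=camera_params(n); return np.array(p["K"]),np.array(p["camera_from_world"])
def ray(n,px,c=None):
    K,T=c or cam(n); v=np.array([(px[0]-K[0,2])/K[0,0],(px[1]-K[1,2])/K[1,1]])
    if n=="wrist":
        t=np.linalg.norm(v); d=np.r_[v/max(t,1e-9)*np.sin(t),np.cos(t)]
    else: d=np.r_[v,1]
    R=T[:3,:3]; return -R.T@T[:3,3], R.T@d
def on_z(n,px,z,c=None):
    o,d=ray(n,px,c); return o+d*(z-o[2])/d[2]
def save(im,name): cv2.imwrite("pics/"+name,im[:,:,::-1])
E
python3 - <<'E'
from h import *
a=read_camera("scene");b=read_camera("top")
save(a,"scene.png");save(b,"top.png")
for n in("scene","top"):
    for k,z in(("cast_tall",0),("cast_head",0),("cast_dome",0),("round_left",.081),("round_middle",.081),("round_right",.081),("square_middle",.069)):
        for r in tip_of(n,k)[:4]: print(n,k,np.round(r["at"]),round(r["confidence"],2),np.round(on_z(n,r["at"],z),3))
print(read_time_s(),read_eef_pos(),read_tcp_rot())
E
```

```text
scene cast_tall [240. 299.] 0.86 [ 0.68  -0.284  0.   ]
scene cast_head [313. 248.] 0.62 [ 0.693 -0.024  0.   ]
scene cast_head [376. 204.] 0.52 [0.707 0.272 0.   ]
scene cast_dome [375. 201.] 0.95 [0.697 0.286 0.   ]
scene cast_dome [331. 160.] 0.52 [0.453 0.404 0.   ]
scene cast_dome [375. 240.] 0.33 [0.791 0.123 0.   ]
scene round_left [252. 125.] 0.69 [0.182 0.286 0.081]
scene round_left [319. 165.] 0.62 [0.521 0.225 0.081]
scene round_middle [252. 187.] 0.55 [ 0.461 -0.014  0.081]
scene round_right [ 75. 245.] 0.83 [ 0.337 -0.491  0.081]
scene round_right [168. 234.] 0.77 [ 0.461 -0.313  0.081]
scene square_middle [274. 184.] 0.76 [0.483 0.06  0.069]
top cast_tall [307. 146.] 0.75 [ 0.688 -0.265  0.   ]
top cast_tall [169. 186.] 0.49 [0.532 0.232 0.   ]
top cast_head [241. 141.] 0.7 [ 0.703 -0.024  0.   ]
top cast_dome [344. 175.] 0.75 [ 0.586 -0.402  0.   ]
top cast_dome [158. 138.] 0.67 [0.707 0.277 0.   ]
top round_left [145. 293.] 0.73 [0.17  0.28  0.081]
top round_left [166. 186.] 0.58 [0.526 0.222 0.081]
top round_left [241. 142.] 0.28 [ 0.682 -0.028  0.081]
top round_middle [235. 203.] 0.59 [ 0.473 -0.01   0.081]
top round_right [328. 206.] 0.64 [ 0.467 -0.327  0.081]
top round_right [199. 145.] 0.5 [0.669 0.115 0.081]
top round_right [375. 249.] 0.44 [ 0.326 -0.482  0.081]
top round_right [219. 195.] 0.19 [0.498 0.042 0.081]
top square_middle [214. 200.] 0.5 [0.482 0.062 0.069]
top square_middle [196. 167.] 0.17 [0.595 0.127 0.069]
0.8 [ 0.14492003 -0.63367193  0.2222326 ] [ 9.93687107e-01  1.12187039e-01 -9.45273593e-07  3.32952888e-05]
```

View pics/scene.png

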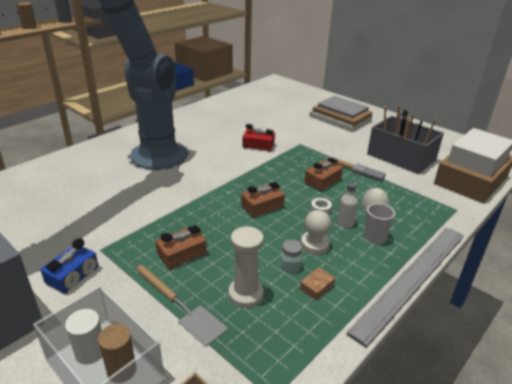

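View pics/top.png

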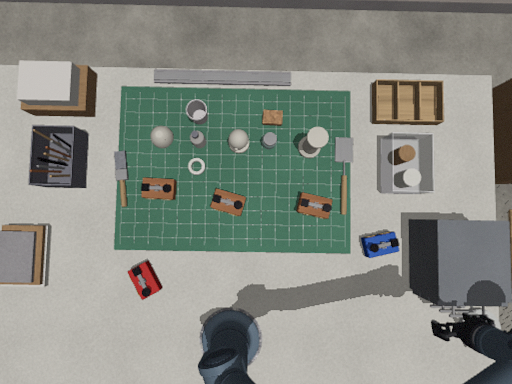

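The tallest cast is the column at scene (247,265) / top (312,141), with y ≈ -0.27, so the timer wanted is the right one. Candidates for timer_right:
- Brown at top (315,205): on the mat, in front of the column, so this one fits.
- Blue at top (381,244): a look-alike, off the mat.
- Brown at (228,202): the middle timer.

I'll go above the right timer with the gripper shut and confirm it in the wrist view.

```bash
python3 - <<'E'
from h import *
from scipy.spatial.transform import Rotation as R
t=read_camera("top"); save(cv2.resize(t[120:260,240:410],None,fx=4,fy=4,interpolation=cv2.INTER_CUBIC),"crop.png")
move_gripper(0.0)
best=None
for a in np.arange(0,360,15):
    q=(R.from_euler('z',a,degrees=True)*R.from_quat([1,0,0,0])).as_quat()
    j=inverse_kinematics([.44,-.32,.27],q)
    if j is not None: print(a,np.round(j,2))
q=read_tcp_rot()
j=inverse_kinematics([.44,-.32,.27],q); print("cur",j)
move_ptp([.44,-.32,.27],q)
pause(.3)
c=cam("wrist"); w=read_camera("wrist"); save(cv2.resize(w,None,fx=1.5,fy=1.5),"w1.png")
for k,z in(("round_right",.081),("square_right",.069),("timer_right",0)):
    for r in tip_of("wrist",k)[:3]: print(k,np.round(r["at"]),round(r["confidence"],2),np.round(on_z("wrist",r["at"],z,c),4))
print(read_time_s(),read_eef_pos(),read_finger_gap(),read_ft_force())
E
```

```text
0 [ 0.7   0.15 -0.16  1.79  0.03  1.2  -1.04]
15 [ 0.72  0.15 -0.18  1.79  0.03  1.2  -0.78]
30 [ 0.76  0.15 -0.22  1.79  0.04  1.2  -0.53]
45 [ 0.79  0.16 -0.26  1.79  0.04  1.2  -0.27]
60 [ 0.83  0.16 -0.3   1.79  0.05  1.2  -0.01]
75 [ 0.86  0.16 -0.34  1.78  0.06  1.2   0.24]
90 [ 0.9   0.17 -0.38  1.78  0.07  1.21  0.5 ]
105 [ 0.92  0.17 -0.41  1.78  0.07  1.21  0.75]
120 [ 0.94  0.17 -0.43  1.78  0.08  1.21  1.01]
135 [ 0.97  0.17 -0.46  1.78  0.08  1.21  1.27]
150 [ 1.    0.18 -0.5   1.78  0.09  1.21  1.53]
165 [ 1.02  0.18 -0.52  1.78  0.1   1.21  1.78]
180 [ 1.04  0.18 -0.55  1.78  0.1   1.21  2.04]
195 [ 1.58  0.38 -1.23  1.76  0.37  1.27  2.09]
210 [ 1.58  0.38 -1.23  1.76  0.37  1.27  2.35]
225 [ 1.58  0.38 -1.23  1.76  0.37  1.27  2.61]
240 [-0.57  0.41  1.41  1.84 -0.43  1.26 -2.7 ]
255 [ 0.55  0.14 -0.    1.8   0.    1.2  -2.85]
270 [ 0.58  0.15 -0.03  1.8   0.    1.2  -2.59]
285 [ 0.6   0.15 -0.06  1.8   0.01  1.2  -2.33]
300 [ 0.63  0.15 -0.08  1.8   0.01  1.2  -2.08]
315 [ 0.65  0.15 -0.1   1.79  0.02  1.2  -1.82]
330 [ 0.67  0.15 -0.13  1.79  0.02  1.2  -1.56]
345 [ 0.69  0.15 -0.15  1.79  0.02  1.2  -1.3 ]
cur [ 0.71527095  0.15192765 -0.17880529  1.79096731  0.02888805  1.20119561
 -0.81787268]
round_right [268. 147.] 0.75 [ 0.4625 -0.3223  0.081 ]
round_right [359. 269.] 0.65 [ 0.33   -0.4819  0.081 ]
square_right [208. 120.] 0.97 [ 0.4777 -0.2458  0.069 ]
square_right [408. 260.] 0.76 [ 0.35   -0.5615  0.069 ]
timer_right [241. 132.] 0.63 [ 0.4651 -0.2834  0.    ]
3.7083 [ 0.43995716 -0.32010325  0.26994652] 2.0803130969693675e-05 [0.27334016 0.3290759  0.43977818]
```

View pics/crop.png

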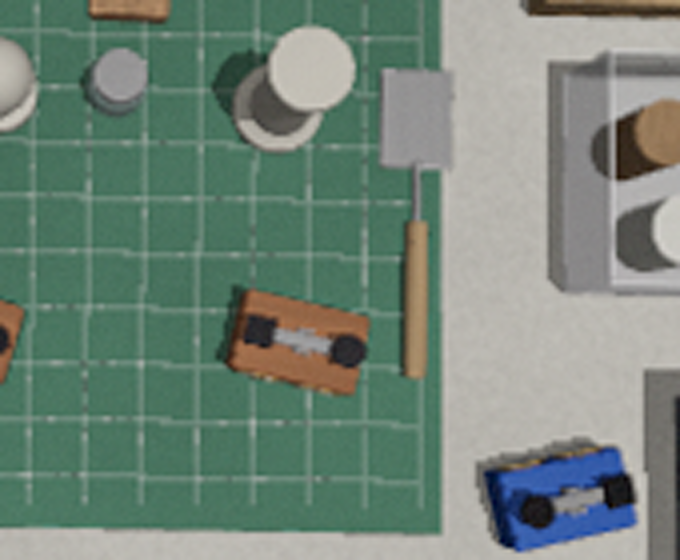

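View pics/w1.png

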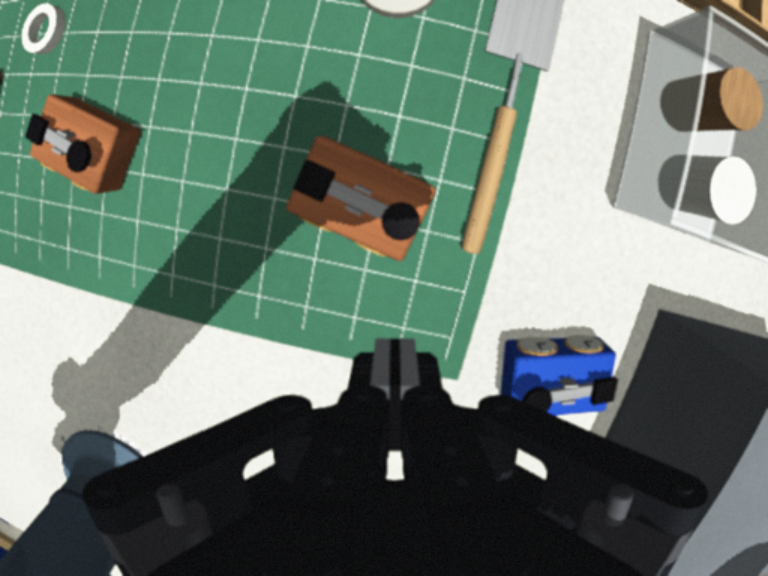

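The crop shows the column at (310,70) standing straight beyond the brown timer at (300,340), and the blue look-alike off the mat. In the wrist view the brown timer's raised round pad is at (401,220), which is (267,147) at native resolution. That gives (0.4625, -0.322), and the scene and top views agree. I'll move over it, recheck, and descend in small steps under force watch.

```bash
python3 - <<'E'
from h import *
move_ptp([.4625,-.322,.17],read_tcp_rot())
movel([.4625,-.322,.125],speed=.08); pause(.3)
c=cam("wrist"); w=read_camera("wrist"); save(cv2.resize(w,None,fx=1.5,fy=1.5),"w2.png")
K,T=c
for k,z in(("round_right",.081),("square_right",.069)):
    for r in tip_of("wrist",k)[:2]: print(k,np.round(r["at"]),round(r["confidence"],2),np.round(on_z("wrist",r["at"],z,c),4))
t=read_camera("top"); s=read_camera("scene"); save(cv2.resize(s[190:300,120:280],None,fx=4,fy=4,interpolation=cv2.INTER_CUBIC),"s2.png")
print(read_time_s(),read_eef_pos(),read_ft_force())
E
```

```text
round_right [259. 205.] 0.63 [ 0.4631 -0.3201  0.081 ]
square_right [167. 156.] 0.95 [ 0.4804 -0.247   0.069 ]
5.4583 [ 0.46254585 -0.32199241  0.1251002 ] [-0.04751523 -0.18498732 -0.03777571]
```

View pics/w2.png

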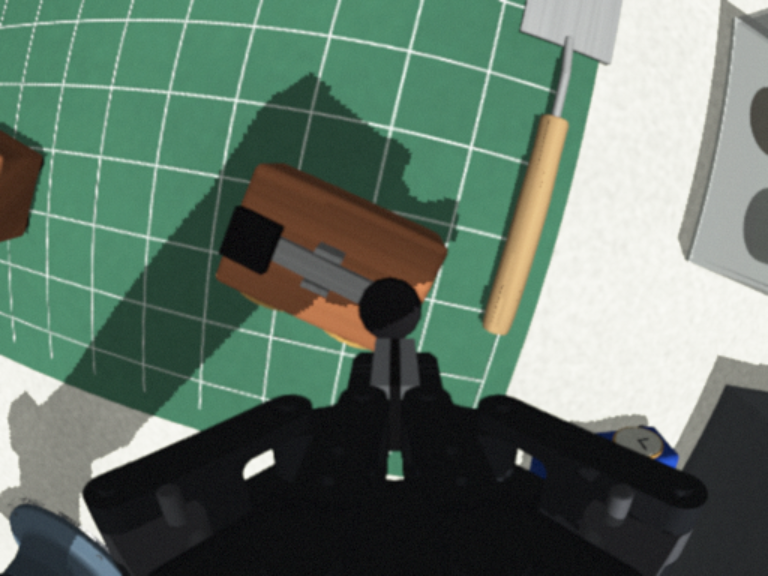

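View pics/s2.png

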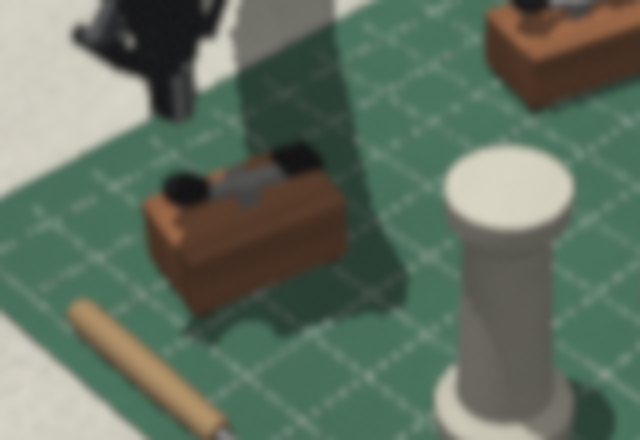

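The pad at wrist (390,308) gives (0.463, -0.320), which agrees within 2 mm. Fingertips are about 25 mm above it, so I'll press slowly.

```bash
python3 - <<'E'
from h import *
x,y=.463,-.321
f0=np.array(read_ft_force())
movel([x,y,.104],speed=.04)
z=.104; log=[]
while z>.082:
    z-=.001; movel([x,y,z],speed=.008)
    f=np.array(read_ft_force())-f0; log.append((round(z,3),round(read_eef_pos()[2],4),round(f[2],1),round(np.hypot(f[0],f[1]),1)))
    if f[2]>9: break
for l in log: print(*l)
pause(.15); print("hold",np.array(read_ft_force())-f0,read_time_s())
c=cam("wrist"); save(cv2.resize(read_camera("wrist"),None,fx=1.5,fy=1.5),"w3.png")
E
```

```text
0.103 0.1032 0.2 0.3
0.102 0.102 -1.3 1.5
0.101 0.1009 -0.7 0.3
0.1 0.0999 -0.3 0.6
0.099 0.0989 0.6 0.3
0.098 0.0979 0.0 1.2
0.097 0.0969 0.1 0.1
0.096 0.0959 -0.2 0.1
0.095 0.0949 -0.1 1.1
0.094 0.0939 -0.7 0.8
0.093 0.0929 -0.4 0.8
0.092 0.0919 0.1 1.1
0.091 0.0909 -0.1 0.8
0.09 0.0899 -1.1 0.4
0.089 0.0889 0.1 1.1
0.088 0.0879 0.3 0.8
0.087 0.0869 -0.3 0.9
0.086 0.0859 -0.2 0.3
0.085 0.0849 0.8 0.7
0.084 0.0839 0.1 1.0
0.083 0.0829 -0.1 0.2
0.082 0.0819 -0.4 1.7
hold [0.11066816 0.31148131 1.2194727 ] 12.3333
```

```bash
python3 - <<'E'
from h import *
s=read_camera("scene"); w=cv2.imread("pics/w3.png")[:,:,::-1][150:450,200:600]
a=cv2.resize(s[205:275,140:220],None,fx=5,fy=5,interpolation=cv2.INTER_CUBIC)
w=cv2.resize(w,(400,350)); save(np.hstack([a,np.ascontiguousarray(w)]),"s3.png")
E
```

```text
(no output)
```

View pics/s3.png

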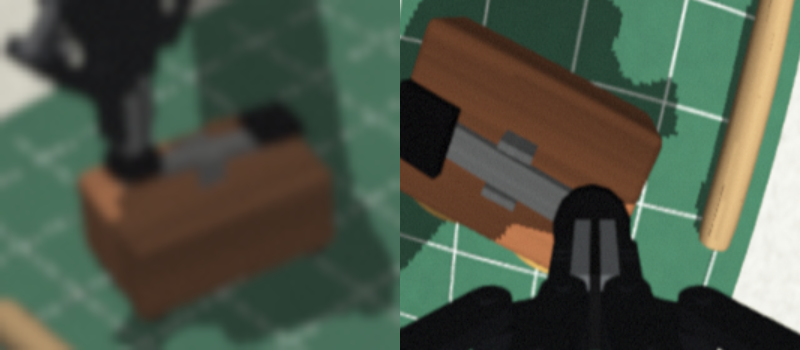

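```bash
python3 - <<'E'
from h import *
from scipy.spatial.transform import Rotation as R
print(read_finger_gap(), read_eef_pos(), read_tcp_rot())
def proj(n,p):
    K,T=cam(n); v=T[:3,:3]@p+T[:3,3]
    if n=="wrist":
        r=np.hypot(v[0],v[1]); t=np.arctan2(r,v[2]); u=v[:2]/r*t
    else: u=v[:2]/v[2]
    return np.round(u*[K[0,0],K[1,1]]+K[:2,2],1)
e=np.array(read_eef_pos())
for n in("scene","top","wrist"):
    print(n,"tip",proj(n,e-[0,0,.019]),"tcp",proj(n,e),"padup",proj(n,np.array([.463,-.321,.081])),"paddown",proj(n,np.array([.463,-.321,.069])),"camz",-(cam(n)[1][:3,:3].T@cam(n)[1][:3,3]))
s=read_camera("scene");w=read_camera("wrist")
for n in("scene","wrist"):
  for k in("round_right","square_right"):
    for r in tip_of(n,k)[:2]: print(n,k,np.round(r["at"],1),round(r["confidence"],2))
print(np.round([read_ft_force() for _ in range(5)],2), read_time_s(), np.round(read_effort(),2))
E
```

```text
9.427059592196025e-05 [ 0.46304287 -0.32102813  0.08202474] [ 9.93698823e-01  1.12083222e-01  3.24431518e-05 -1.38995604e-07]
scene tip [166.4 241.9] tcp [165.8 235.8] padup [165.8 236.1] paddown [166.2 240. ] camz [ 1.18079683 -0.8062559   0.77827581]
top tip [325.7 207.7] tcp [326.9 207.6] padup [326.8 207.7] paddown [326.  207.7] camz [ 0.43316904 -0.05829464  1.28723194]
wrist tip [262.  219.1] tcp [261.9 231.5] padup [261.8 230.8] paddown [261.9 222.8] camz [ 0.52811215 -0.30682634  0.23348595]
scene round_right [169.4 234.2] 0.82
scene round_right [ 75.7 242.1] 0.59
scene square_right [ 51.2 266.5] 0.91
scene square_right [193.4 228.9] 0.72
wrist round_right [259.8 231. ] 0.7
wrist square_right [460.4 364. ] 0.63
wrist square_right [143.6 174. ] 0.62
[[ 0.13 -0.06 -0.12]
 [ 0.13 -0.06 -0.12]
 [ 0.13 -0.06 -0.12]
 [ 0.13 -0.06 -0.12]
 [ 0.13 -0.06 -0.12]] 12.7333 [ 0.000e+00 -3.916e+01 -1.140e+00 -2.023e+01  1.000e-02  0.000e+00
 -0.000e+00]
```

Both views show the finger ends on the pad but just above it. The pad still reads as raised and there is no force, so the shut tips appear to end near TCP height rather than 19 mm below. I'll continue the guarded descent in finer steps.

```bash
python3 - <<'E'
from h import *
x,y=.463,-.321
z=.082; log=[]
while z>.0655:
    z-=.0005; movel([x,y,z],speed=.008)
    f=np.array(read_ft_force()); log.append((round(z,4),round(read_eef_pos()[2],4),*np.round(f,1)))
    if f[2]>8 or np.hypot(f[0],f[1])>5: break
for l in log: print(*l)
print(read_time_s())
save(cv2.resize(read_camera("scene")[205:275,140:220],None,fx=5,fy=5,interpolation=cv2.INTER_CUBIC),"s4.png")
for r in tip_of("scene","round_right")[:2]: print(r)
E
```

```text
0.0815 0.0814 0.1 0.4 0.2
0.081 0.0809 0.0 -0.8 -0.3
0.0805 0.0804 -0.4 -0.2 -0.3
0.08 0.0799 -0.6 -0.0 0.6
0.0795 0.0795 -0.6 0.6 0.1
0.079 0.079 -0.8 0.9 -0.7
0.0785 0.0785 -0.6 -0.1 -0.4
0.078 0.0779 0.0 0.6 0.5
0.0775 0.0775 0.3 -0.2 -0.1
0.077 0.077 -0.2 -0.6 0.3
0.0765 0.0765 -0.7 0.7 0.9
0.076 0.0759 -0.2 -0.5 0.5
0.0755 0.0754 0.9 -0.1 -0.9
0.075 0.075 -0.2 0.2 0.7
0.0745 0.0746 -0.7 0.6 1.1
0.074 0.0741 0.2 -0.8 -0.1
0.0735 0.0735 0.0 -0.8 0.4
0.073 0.073 0.6 -0.2 1.5
0.0725 0.0725 -0.3 -1.1 1.5
0.072 0.0719 -1.0 -0.2 0.7
0.0715 0.0714 0.4 -0.9 2.3
0.071 0.071 -0.3 -0.3 0.8
0.0705 0.0704 0.7 -1.0 1.3
0.07 0.07 0.0 -0.9 0.5
0.0695 0.0694 -0.8 -0.9 0.8
0.069 0.069 0.1 -1.1 1.2
0.0685 0.0685 -0.1 -0.3 2.3
0.068 0.068 -1.3 -1.5 3.6
0.0675 0.0675 -0.0 -1.0 1.9
0.067 0.067 -0.1 -2.0 1.4
0.0665 0.0665 -0.6 -2.1 1.9
0.066 0.066 -1.2 -1.5 1.4
0.0655 0.0655 -0.8 -2.6 2.2
20.9833
{'at': [168.3, 236.9], 'confidence': 0.73}
{'at': [75.8, 244.1], 'confidence': 0.69}
```

View pics/s4.png

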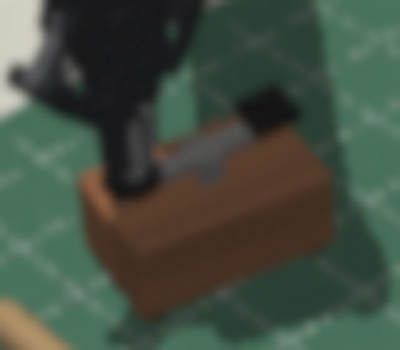

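The rocker is moving: the square end has risen, with about 2 N from z≈0.073. The stop should be near z≈0.061. I'll continue to it and then withdraw.

```bash
python3 - <<'E'
from h import *
x,y=.463,-.321
z=.0655; log=[]
while z>.0565:
    z-=.0007; movel([x,y,z],speed=.008)
    f=np.array(read_ft_force()); log.append((round(z,4),round(read_eef_pos()[2],4),*np.round(f,1)))
    if f[2]>9 or np.hypot(f[0],f[1])>8 or read_time_s()>25.5: break
for l in log: print(*l)
print(read_time_s())
read_camera("scene")
save(cv2.resize(read_camera("scene")[205:275,140:220],None,fx=5,fy=5,interpolation=cv2.INTER_CUBIC),"s5.png")
E
```

```text
0.0648 0.0648 0.6 -1.7 2.8
0.0641 0.0643 -0.9 -2.0 3.3
0.0634 0.0641 -0.6 -1.3 6.4
0.0627 0.064 -2.7 -0.3 9.4
22.0833
```

View pics/s5.png

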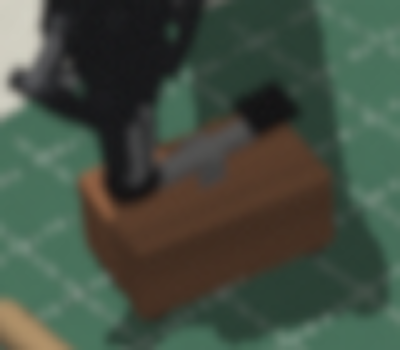

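A firm stop was met at z≈0.064, with force rising and position held. I'll press slightly more to be sure (about 18 N), withdraw straight up, and check the tilt.

```bash
python3 - <<'E'
from h import *
x,y=.463,-.321
for z in(.0618,.0609): movel([x,y,z],speed=.008); print(z,read_eef_pos()[2],np.round(read_ft_force(),1))
movel([x,y,.085],speed=.03); movel([x,y,.125],speed=.08); pause(.1)
print(read_time_s(),np.round(read_ft_force(),1))
w=read_camera("wrist"); s=read_camera("scene")
for n in("wrist","scene"):
    c=cam(n)
    for k,z in(("round_right",.069),("square_right",.081)):
        for r in tip_of(n,k)[:2]: print(n,k,np.round(r["at"]),round(r["confidence"],2),np.round(on_z(n,r["at"],z,c),4))
a=cv2.resize(s[205:275,140:220],(400,350),interpolation=cv2.INTER_CUBIC)
save(np.hstack([a,cv2.resize(w[60:280,80:332],(400,350))]),"s6.png"); print(read_time_s())
E
```

```text
0.0618 0.06376914917664527 [-5.1 -0.8 14.2]
0.0609 0.06361436737422443 [-4.7  0.3 17.1]
24.4083 [ 0.2  0.4 -0.7]
wrist round_right [265. 202.] 0.74 [ 0.4619 -0.3232  0.069 ]
wrist square_right [168. 165.] 0.61 [ 0.4767 -0.2506  0.081 ]
scene round_right [166. 237.] 0.64 [ 0.4553 -0.3143  0.069 ]
scene round_right [ 75. 242.] 0.62 [ 0.3149 -0.4797  0.069 ]
scene square_right [193. 224.] 0.68 [ 0.4728 -0.2437  0.081 ]
scene square_right [ 52. 266.] 0.62 [ 0.3681 -0.5623  0.081 ]
24.7083
```

View pics/s6.png

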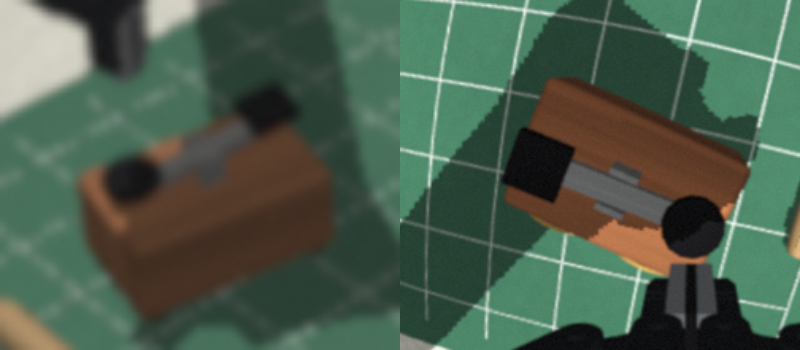

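```bash
python3 - <<'E'
from h import *
movel([.463,-.321,.2],speed=.1); pause(.2); print(read_time_s(),read_ft_force()); sign_off()
E
```

```text
25.8083 [-0.52070673  0.05979386 -0.1341724 ]
the job is handed in; nothing more can be done
```

I pressed the round pad of the right timer down to its firm stop, withdrew straight up to z = 0.2, and handed the job in at about 25.8 s. The tallest cast stands at y ≈ -0.27, so the brown timer in front of it is the right one.

- **Pad down:** the stop was met at TCP z ≈ 0.064 and held at 17 N. In the scene view the round pad then sat about 4 px lower, which matches the expected 12 mm. The square end rose about 3 px, slightly under the 4 px expected.
- **Other things:** the right timer's case showed no visible shift in the scene view. The arm touched nothing else that I could see, and the force read about zero after withdrawal. I did not measure the rocker angle directly or recheck the other two timers and the casts one by one at the end.
- **What disagreed:** contact came about 25 mm lower than the stated 19 mm fingertip offset predicted. The first guarded descent therefore met nothing, and I carried on slowly under force watch. The images also put the shut tips less than 19 mm ahead of the TCP.

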